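# Clear a sample case, tug its lid, free the catch, hold it open

## Task

Lay the pen from the sample case's lid flat in the pen tray, alongside the pen already there and with its cap towards the same end, and let go of it. Then tug the lid upward by its handle before touching the catch; if it is caught, set it down, slide the catch knob all the way to the right and lift again. Open the lid about 60 degrees by its handle and finish while holding it there, for it falls shut by itself; leave the other things on the bench as they stand.

Things in the scene. Friction and masses are not known exactly. Their poses are not given: they have to be found in the camera images.
- case: Grey sheet-metal sample case, fixed to the bench, 130 (x) by 180 (y) by 62 mm high without the lid. Origin under its centre on the bench; x points to the back (hinge side), y to the left as seen from its front, z up. A lock housing (34 mm deep in x, 86 mm long in y, top 60 mm above the bench) is on its front face, from x = -65 to -99 mm and y = -31 to +54 mm.
- lid_angle (a joint): Opening angle of the case's lid in rad: 0 shut, 1.35 the stop. The lid (0.3 kg, 184 mm wide, top face 66 mm above the bench when shut) falls shut when let go at any angle. If the bolt hidden in the lock is caught, it comes up only about 0.03 rad (4 mm at the handle) and stops hard; if not, it comes up freely. Which it is differs from start to start and cannot be seen from outside.
- lid_hinge (a point): Point on the lid's hinge line, at its middle, 68 mm behind the case's centre and 62 mm above the bench; same axes as the case; the hinge line runs along y.
- lid_grip (a point): Middle of the lid's handle, a dark upright bow near the front edge: a round bar 10 mm thick, 80 mm long along the case's y, feet at its ends. The point is on the bar's centre line; 40 mm of height from there to the lid's top below. With the lid shut it stands 106 mm above the bench, 55 mm in front of the case's centre. It swings with the lid: 123 mm in front of the hinge and 44 mm above it when shut.
- catch_slide (a joint): Position of the catch's thumb slide in m: 0 as found (always), grows to the right (case's -y), 0.025 the stop. Moved by 0.020 or more it has pushed the hidden bolt clear of the lid. Slides with about 2 N and stays where it is left.
- catch_knob (a point): Centre of the thumb slide's dark square knob, 12 (x) by 14 (y) by 16 mm high, on top of the lock housing; its underside is 2.5 mm above the housing's top (60 mm above the bench). It moves along the case's y. At 0 it is 92 mm in front of the case's centre and 12.5 mm left of it.
- pen_mid (a point): Centre (half-way up) of the felt pen that lies across the lid: 139 mm long, 13 mm thick, about 15 g, white with a black cap. Axis y runs along it away from the cap (the cap is at the -y end); z up, its underside 6.5 mm below.
- pen_cap (a point): Point on the cap of the same pen, 54 mm from its centre along its -y.
- tray: Shallow open grey pen tray, fixed, 190 (x, long) by 90 (y) by 14 mm high, floor 3 mm thick, walls 3 mm. Origin under its centre on the bench; x along it, away from the robot; y to the left.
- tray_pen_mid (a point): Centre of the like pen that lies in the tray, along it, about 26 mm to the right (-y) of the tray's middle; its y axis points along the tray's x, its cap to the tray's -x (near) end.
- vial: Bystander: upright amber vial with a black cap, 33 mm wide, 74 mm high. Origin under its centre.
- beaker: Bystander: small upright beaker, 39 mm wide, 48 mm high. Origin under its centre.
- timer: Bystander: flat white lab timer, 59 by 66 by 26 mm. Origin under its centre.

How it is judged:
On the way, in this order (a step that is already met when the one before it is completed fails the run):
1. the pen lies flat in the tray, along it, cap to the same end as the other pen, and is let go (z of pen_mid in the frame of tray between 0 and 0.016 m and x of pen_mid in the frame of tray between -0.04 and 0.04 m and y of pen_mid in the frame of tray between -0.045 and 0.045 m and x of pen_cap in the frame of tray below -0.02 m and angle between the y axis of pen_mid and the x axis of tray, either way round below 0.25 rad and distance between the grasp point and pen_mid above 0.05 m), for 0.2 s.
2. the lid has been tugged up off its seat by the handle, with the catch knob not yet moved (value of joint lid_angle above 0.012 rad and value of joint catch_slide below 0.004 m and contact force between the fingers and handle_bar above 0.5 N), for 0.05 s.
At the end, for the whole second after the job is handed in: The fingers hold the lid by its handle, still, at 0.8 to 1.3 rad (46 to 74 degrees); the pen lies flat on the tray's floor within 0.25 rad of the tray's length, cap to the tray's -x end like the other pen (value of joint lid_angle between 0.8 and 1.3 rad and velocity of joint lid_angle between -0.1 and 0.1 rad/s and contact force between the fingers and handle_bar above 0.5 N and z of pen_mid in the frame of tray between 0 and 0.016 m and x of pen_mid in the frame of tray between -0.04 and 0.04 m and y of pen_mid in the frame of tray between -0.045 and 0.045 m and x of pen_cap in the frame of tray below -0.02 m and angle between the y axis of pen_mid and the x axis of tray, either way round below 0.25 rad); the arm keeps its last pose, push and grip.
It fails at once if the pen already in the tray was knocked out of its place (z of tray_pen_mid in the frame of tray above 0.03 m or distance of tray_pen_mid from where it was at the start of the episode above 0.04 m).
It fails at once if a bystander was moved or tipped (distance of any of vial, beaker, timer from where it was at the start of the episode above 0.03 m or angle between any of vial, beaker's own z axis and vertical above 0.4 rad).
It also fails if it takes over 67 s, if anything falls off the work surface, if the arm or the gripper's body presses on something with over 40 N, if the wrist force passes 120 N, or if a joint passes its speed limit or range.

## Robot

A 6-joint arm with a two-finger parallel gripper is mounted at the origin on a cart in front of the work surface, level with it; the furniture and walls round the work are solid. World frame = base frame: x ahead of the robot, y to its left, z up, the work surface at z = 0. Lengths are in m, angles in rad, forces in N, time in s.
With the tool pointing down it reaches from about 0.35 to 0.975 m from the base axis. Payload 7.1 kg.
Tool frame: the origin (TCP) lies midway between the tips of the shut fingers; the grasp point (between the pads) lies 19 mm behind it; z points along the fingers, y is the line along which they close (so a half turn about z gives the same grasp; the last joint's range is limited). The gripper opens to 88 mm and grips with 3 to 60 N. Pads are 20 mm wide; open, the fingers measure 115 mm over their backs; the gripper's body (75 mm by 178 mm) begins 61 mm behind the grasp point.
Start: joints at [-1.268, 0.423, 1.63, -0, 1.089, -0.019], TCP at [0.198, -0.593, 0.198] pointing down, gripper open.
Joint ranges: [-3, 3], [-0.9, 2.11], [0.09, 2.58], [-1.31, 4.45], [0.11, 2.69], [-2.54, 2.54]. Speed limits (rad/s): [2.39, 2.39, 3.01, 3.14, 3.14, 3.14].

## Interface

Orientations are given as a unit quaternion [w, x, y, z].
In Python, from station import move_pose, movel, movej, command_gripper, wait, inverse_kinematics, read_camera, camera_info, MotionError, job_done, get_time, get_joint_pos, get_qvel, get_effort, get_tcp_pos, get_ee_rot, get_ft_force, get_ft_torque, get_grip_width, get_finger_force gives the robot as it stands. Calls block until the motion is done:
- move_pose(position, orientation): joint-space move of the TCP to a pose.
- movel(position, frame=None, v=0.15, until_force=None): straight line of the TCP; frame=None keeps the orientation; v is the mean speed in m/s. With until_force (N) it stops when the force on the tool has changed by that much, and returns True; else False.
- movej(angles): joint-space move.
- command_gripper(opening): opening from 0.0 (shut) to 1.0 (fully open); the grip force is fixed at half the most; returns when the fingers have stopped.
- wait(seconds).
- inverse_kinematics(position, orientation): joint angles nearest the present ones, or None.
- read_camera(name): name is "scene" or "top" or "wrist"; returns the picture (400x640x3 uint8, red, green, blue); there is no depth.
- camera_info(name): a dict with "intrinsics" (3x3 intrinsics, pixels), "T" (4x4, takes a point from camera to world coordinates); the wrist camera has in their place "tool_from_camera" (4x4, takes a point from camera to tool coordinates, whose origin is the TCP and whose axes are the flange's). Camera axes: x right, y up, looking along -z (the intrinsics and any distortion apply to the point x, -y, -z); pixel columns grow to the right and rows downward; lengths in m; the calibration is good to about 2 mm. The wrist camera is an equidistant fisheye: a pixel r from the principal point sees the ray r / f radians off the axis. A picture is of the moment at which its call begins: read the wrist's pose just before it. camera_info takes no time and is no camera call.
A pose or a line that the arm cannot do raises MotionError and nothing moves.
- job_done(): hands the job in; it is judged then, once.
Readings, each from a call of its own:
- get_time(): time.
- get_joint_pos(): joint angles.
- get_qvel(): joint speeds.
- get_effort(): joint torques, N m.
- get_tcp_pos(): TCP position.
- get_ee_rot(): TCP orientation.
- get_ft_force(): force on the tool from outside, world axes, zero at the start.
- get_ft_torque(): the same for the moment, N m.
- get_grip_width(): opening from 0.0 (shut) to 1.0 (fully open).
- get_finger_force(): force on a finger pad.
Only numpy, scipy, OpenCV 4.12 (cv2) and the standard library are available. Lean on these libraries where they do the work, as an engineer would, in place of code of your own. Each camera call takes 0.05 s, during which the arm holds its last target. There are 200 camera calls.

## Working session

There is one attempt and no reset: what is moved stays moved. The work goes in short steps, each a Python script; the robot and the scene stay as the last script left them, time stands still between calls to the robot, and variables do not carry over. Pictures are saved under pics/ and viewed, at most 10 in all, crops included, and the job is handed in when it is done.

```bash
mkdir -p pics; ls; python3 - <<'E'
from station import *
import cv2
for n in ("scene","top"):
    i=read_camera(n); cv2.imwrite(f"pics/{n}0.png",i[:,:,::-1]); c=camera_info(n); print(n,c)
print(camera_info("wrist"),get_time(),get_ee_rot())
E
```

```text
pics
scene {'intrinsics': array([[492.94524719,   0.        , 314.095885  ],
       [  0.        , 492.94524719, 201.02415835],
       [  0.        ,   0.        ,   1.        ]]), 'T': array([[ 0.90644834,  0.2638923 , -0.32971543,  0.20146798],
       [-0.42167172,  0.52241278, -0.74113281, -1.06686646],
       [-0.02333169,  0.81083028,  0.58481612,  0.63556642],
       [ 0.        ,  0.        ,  0.        ,  1.        ]])}
top {'intrinsics': array([[422.98929419,   0.        , 307.22203537],
       [  0.        , 422.98929419, 190.50827895],
       [  0.        ,   0.        ,   1.        ]]), 'T': array([[-0.08805877,  0.96419651, -0.25014144,  0.32783733],
       [-0.99610037, -0.08386198,  0.02740828, -0.36142295],
       [ 0.00544962,  0.25157953,  0.96782129,  0.90403119],
       [ 0.        ,  0.        ,  0.        ,  1.        ]])}
{'intrinsics': array([[309.70691629,   0.        , 318.29372569],
       [  0.        , 309.70691629, 197.99732299],
       [  0.        ,   0.        ,   1.        ]]), 'tool_from_camera': array([[-9.11676626e-04,  9.61541596e-01,  2.74657839e-01,
         7.42491107e-02],
       [ 9.99999564e-01,  8.21237694e-04,  4.44269229e-04,
         5.86185640e-04],
       [ 2.01623974e-04,  2.74658124e-01, -9.61541925e-01,
        -1.87455727e-01],
       [ 0.00000000e+00,  0.00000000e+00,  0.00000000e+00,
         1.00000000e+00]])} 0.1 [-6.61084915e-04  9.87086021e-01  1.60189705e-01 -8.72711002e-05]
```

View pics/top0.png

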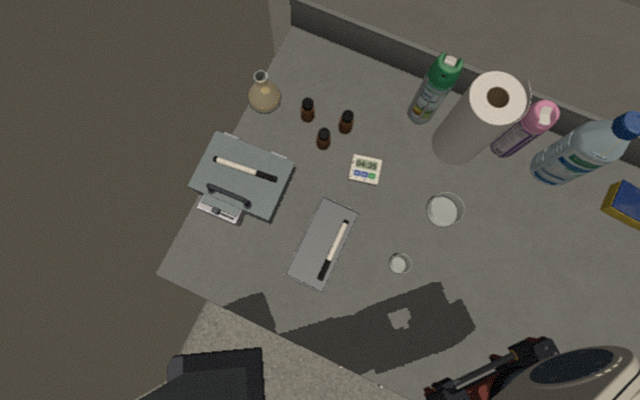

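View pics/scene0.png

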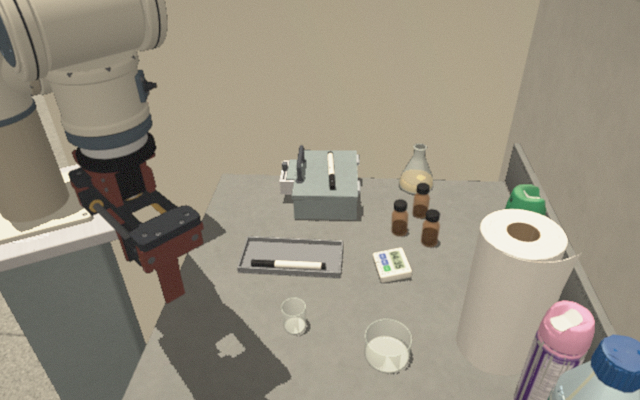

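The top view shows the case at about (240,175), with the pen on its lid running from (215,160) to its cap at (277,179). The handle is at (229,195) and the knob at about (217,211). The tray is at (323,243), with its pen's cap at the near end (325,270).

```bash
cat > h.py <<'E'
from station import *
import numpy as np, cv2
from scipy.spatial.transform import Rotation as R
def rot(q): return R.from_quat([q[1],q[2],q[3],q[0]])
def quat(r):
    q=r.as_quat(); return [q[3],q[0],q[1],q[2]]
def down(a):
    "tool z down, closing line (tool y) along world angle a"
    y=np.array([np.cos(a),np.sin(a),0]); z=np.array([0,0,-1.]); x=np.cross(y,z)
    return R.from_matrix(np.c_[x,y,z])
def cast(o,d,z): return o+d*((z-o[2])/d[2])
def px(name,u,v,z,pose=None):
    c=camera_info(name); K=c["intrinsics"]
    a=np.array([(u-K[0,2])/K[0,0],(v-K[1,2])/K[1,1]])
    if name=="wrist":
        r=np.linalg.norm(a); s=np.sin(r)/r if r>1e-9 else 1
        d=np.array([a[0]*s,-a[1]*s,-np.cos(r)])
        T=np.eye(4);T[:3,:3]=pose[1].as_matrix();T[:3,3]=pose[0];T=T@c["tool_from_camera"]
    else:
        d=np.array([a[0],-a[1],-1]); T=c["T"]
    return cast(T[:3,3],T[:3,:3]@d,z)
def shot(n,f):
    p=np.array(get_tcp_pos()),rot(get_ee_rot())
    i=read_camera(n); cv2.imwrite(f,i[:,:,::-1]); return i,p
E
python3 - <<'E'
from h import *
for n,u,v,z in [("lidBL",219,133,.066),("lidBR",294,157,.066),("lidFL",189,184,.066),("lidFR",268,220,.066),
 ("penend",215,160,.0725),("pencap",277,179,.0725),("hL",208,187,.106),("hR",249,204,.106),("knob",217,211,.07),
 ("tNL",289,272,.014),("tNR",323,290,.014),("tFL",323,198,.014),("tFR",358,211,.014),("tpcap",321,278,.0095),("tpend",347,221,.0095),("timer",366,169,.026),("beaker",400,263,.02),("vial",324,138,.04)]:
    print(n,px("top",u,v,z).round(3))
E
```

```text
lidBL [ 0.686 -0.21   0.066]
lidBR [ 0.619 -0.364  0.066]
lidFL [ 0.579 -0.145  0.066]
lidFR [ 0.49  -0.301  0.066]
penend [ 0.624 -0.201  0.073]
pencap [ 0.572 -0.326  0.073]
hL [ 0.558 -0.192  0.106]
hR [ 0.517 -0.27   0.106]
knob [ 0.517 -0.201  0.07 ]
tNL [ 0.388 -0.334  0.014]
tNR [ 0.345 -0.4    0.014]
tFL [ 0.538 -0.419  0.014]
tFR [ 0.503 -0.491  0.014]
tpcap [ 0.37  -0.399  0.009]
tpend [ 0.484 -0.466  0.009]
timer [ 0.592 -0.518  0.026]
beaker [ 0.385 -0.564  0.02 ]
vial [ 0.666 -0.433  0.04 ]
```

```bash
python3 - <<'E'
from h import *
command_gripper(0.4)
p=[.57,-.27,.25]
for a in (-25,155):
    q=inverse_kinematics(p,quat(down(np.radians(a)))); print(a,None if q is None else np.round(q,2))
move_pose(p,quat(down(np.radians(-25))))
i,ps=shot("wrist","pics/w1.png"); print(ps[0],ps[1].as_matrix().round(3),get_time(),np.round(get_joint_pos(),2))
E
```

```text
-25 [-0.46  0.38  1.57 -0.    1.19 -0.02]
155 None
[ 0.56945295 -0.27089401  0.24982445] [[ 0.424  0.906 -0.   ]
 [ 0.906 -0.424 -0.   ]
 [-0.    -0.    -1.   ]] 2.8917 [-0.46  0.38  1.57 -0.    1.19 -0.02]
```

View pics/w1.png

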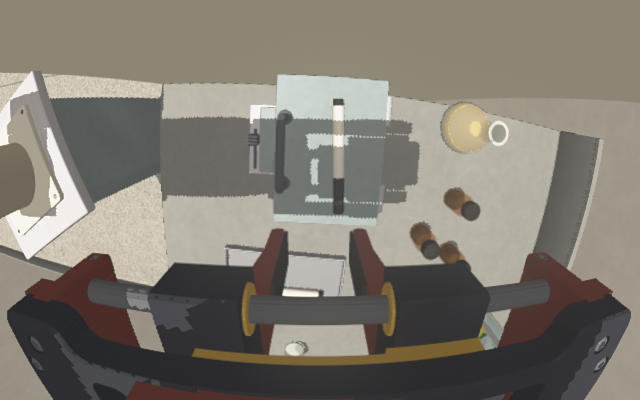

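The wrist view shows the pen upright at column 338, rows 98–214, with its cap at the bottom. The handle bar runs from (285,113) to (280,190) and the knob is at (254,139). The lid corners are (278,75), (388,82), (378,223) and (273,220).

```bash
python3 - <<'E'
from h import *
ps=np.array([0.56945295,-0.27089401,0.24982445]),down(np.radians(-25))
i=cv2.imread("pics/w1.png"); g=cv2.cvtColor(i,cv2.COLOR_BGR2HSV)
# refine pen mask (white/cream + black) near col 338; handle dark
def blob(m,x0,x1,y0,y1):
    s=np.zeros_like(m); s[y0:y1,x0:x1]=m[y0:y1,x0:x1]
    n,l,st,c=cv2.connectedComponentsWithStats(s.astype(np.uint8)); k=1+np.argmax(st[1:,4]); return np.argwhere(l==k)[:,::-1],st[k]
white=((i[:,:,2].astype(int)-i[:,:,0])>0)
dark=i.max(2)<75
pts,st=blob(dark,270,300,95,210); print("handle",st, pts.mean(0))
for v in (125,150,175): print(v, pts[pts[:,1]==v,0])
k,st=blob(dark,246,264,125,155); print("knob",st,k.mean(0))
c,st=blob(i.max(2)<60,328,350,165,225); print("cap",st,c.mean(0))
P=lambda u,v,z:px("wrist",u,v,z,ps)
out={n:P(*a) for n,a in dict(BL=(388,82,.066),BR=(378,223,.066),FL=(278,75,.066),FR=(273,220,.066),pe=(338,98,.0725),pc=(338,214,.0725),hL=(285,113,.106),hR=(280,190,.106),kn=(254,139,.0785)).items()}
for n,v in out.items(): print(n,v.round(4))
an=lambda a,b:np.degrees(np.arctan2(*(out[a]-out[b])[1::-1])).round(1)
print("ydir pen",an("pe","pc"),"handle",an("hL","hR"),"lid",an("BL","BR"),an("FL","FR"),"xdir",an("BL","FL"),an("BR","FR"))
print("len",np.linalg.norm(out["pe"]-out["pc"]),np.linalg.norm(out["BL"]-out["BR"]),np.linalg.norm(out["BL"]-out["FL"]))
print("pen mid",(out["pe"]+out["pc"])/2,"lid mid",sum(out[k] for k in("BL","BR","FL","FR"))/4,"handle",(out["hL"]+out["hR"])/2)
E
```

```text
handle [276 175  11  18  66] [281.98484848 185.3030303 ]
125 []
150 []
175 [282]
knob [253 133   6  10  17] [256.76470588 137.23529412]Traceback (most recent call last):
  File "<stdin>", line 13, in <module>
  File "<stdin>", line 7, in blob
    return _wrapfunc(a, 'argmax', axis=axis, out=out, **kwds)
    return bound(*args, **kwds)
ValueError: attempt to get argmax of an empty sequence
```

Hand-read pixels are good enough here, so I'll drop the masks.

```bash
python3 - <<'E'
from h import *
ps=np.array([0.56945295,-0.27089401,0.24982445]),down(np.radians(-25))
P=lambda u,v,z:px("wrist",u,v,z,ps)
out={n:P(*a) for n,a in dict(BL=(388,82,.066),BR=(378,223,.066),FL=(278,75,.066),FR=(273,220,.066),pe=(338,98,.0725),pc=(338,214,.0725),hL=(285,113,.106),hR=(280,190,.106),kn=(254,139,.0785)).items()}
for n,v in out.items(): print(n,v.round(4))
an=lambda a,b:np.degrees(np.arctan2(*(out[a]-out[b])[1::-1])).round(1)
print("ydir pen",an("pe","pc"),"handle",an("hL","hR"),"lid",an("BL","BR"),an("FL","FR"),"xdir",an("BL","FL"),an("BR","FR"))
print("len",np.linalg.norm(out["pe"]-out["pc"]),np.linalg.norm(out["BL"]-out["BR"]),np.linalg.norm(out["BL"]-out["FL"]))
print("pen mid",(out["pe"]+out["pc"])/2,"lid mid",sum(out[k] for k in("BL","BR","FL","FR"))/4,"handle",(out["hL"]+out["hR"])/2)
i=cv2.imread("pics/w1.png")[60:240,225:405]; cv2.imwrite("pics/w1c.png",cv2.resize(i,None,fx=3.3,fy=3.3,interpolation=cv2.INTER_CUBIC))
E
```

```text
BL [ 0.6922 -0.2042  0.066 ]
BR [ 0.6114 -0.3629  0.066 ]
FL [ 0.5765 -0.1424  0.066 ]
FR [ 0.4905 -0.3016  0.066 ]
pe [ 0.6282 -0.1983  0.0725]
pc [ 0.5698 -0.3271  0.0725]
hL [ 0.5681 -0.1894  0.106 ]
hR [ 0.5258 -0.2629  0.106 ]
kn [ 0.5193 -0.1993  0.0785]
ydir pen 65.6 handle 60.1 lid 63.0 61.6 xdir -28.1 -26.9
len 0.14139449496757098 0.17805749384265127 0.13118728737867297
pen mid [ 0.59900284 -0.26270285  0.0725    ] lid mid [ 0.59262812 -0.25277194  0.066     ] handle [ 0.54697418 -0.22614538  0.106     ]
```

View pics/w1c.png

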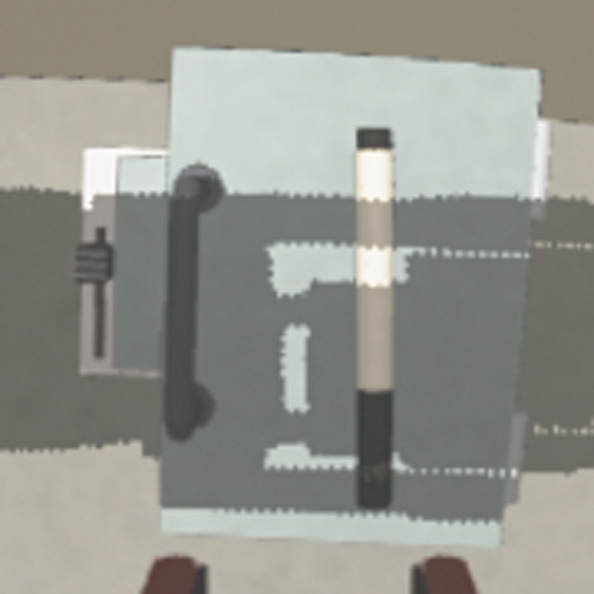

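The crop shows the handle bar from crop (183,185) to (181,425) and the pen along column 374, rows 130–508. It agrees with the case model at a yaw of about -27.5°. Next I'll pick up the pen and look at the tray.

```bash
python3 - <<'E'
from h import *
ps=np.array([0.56945295,-0.27089401,0.24982445]),down(np.radians(-25))
a,b=px("wrist",280.5,116,.108,ps),px("wrist",279.8,188.8,.108,ps); print("handle",(a+b)/2,np.degrees(np.arctan2(*(a-b)[1::-1])))
o=down(np.radians(-24.4)); m=np.array([.599,-.2627,0])
move_pose(m+[0,0,.14],quat(o))
print(movel(m+[0,0,.0695],v=.1,until_force=6),get_tcp_pos())
command_gripper(0.0); print("w",get_grip_width()*88,get_finger_force())
movel(m+[0,0,.2],v=.2); print("w",get_grip_width()*88,get_finger_force())
t=np.array([.4435,-.411,.22]); o=down(np.radians(-120))
move_pose(t,quat(o))
i,ps=shot("wrist","pics/w2.png"); np.save("ps2.npy",np.r_[ps[0],ps[1].as_quat()]); shot("scene","pics/s2.png"); print(ps[0],get_time(),np.round(get_joint_pos(),2))
E
```

```text
handle [ 0.54466332 -0.22573726  0.108     ] 63.12822503520197
False [ 0.59947399 -0.26292044  0.07002737]
w 0.33791407876111856 0.0
w 0.3677513467639339 0.0
[ 0.44356042 -0.41054808  0.21920689] 7.075 [-0.77  0.37  1.66  0.    1.11  1.33]
```

View pics/w2.png

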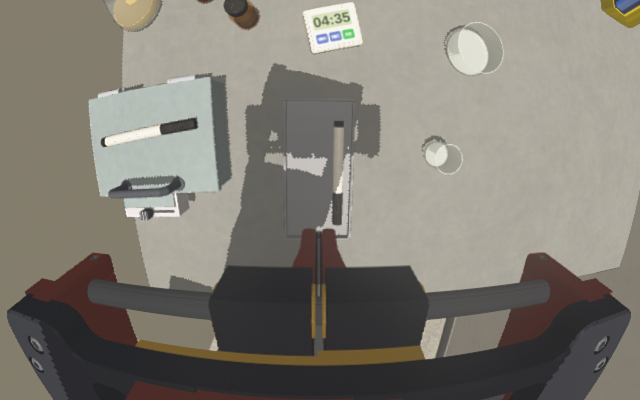

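The gripper closed on nothing: the pen still lies on the lid at (102,143)–(197,124). The tray is clear at (286,101), (353,100), (351,237) and (287,236). I'll measure both and view the lid again before a second pick, descending to contact.

```bash
python3 - <<'E'
from h import *
d=np.load("ps2.npy"); ps=d[:3],R.from_quat(d[3:])
P=lambda u,v,z:px("wrist",u,v,z,ps)
c=[P(*a,.014) for a in((286,101),(353,100),(351,237),(287,236))]
print("tray",np.round(c,4),np.mean(c,0)); print([np.degrees(np.arctan2(*(x-y)[1::-1])) for x,y in((c[0],c[3]),(c[1],c[2]))],np.linalg.norm(c[0]-c[3]),np.linalg.norm(c[0]-c[1]))
a,b=P(339,122,.0095),P(337,223,.0095); print("tpen",(a+b)/2)
a,b=P(102,143,.0725),P(197,124,.0725); print("pen",(a+b)/2,np.degrees(np.arctan2(*(a-b)[1::-1])))
command_gripper(0.4); m=np.array([.599,-.2627,0])
move_pose([.55,-.30,.20],quat(down(np.radians(-25))))
i,ps=shot("wrist","pics/w3.png"); np.save("ps3.npy",np.r_[ps[0],ps[1].as_quat()]); print(ps[0],get_time())
cv2.imwrite("pics/w3c.png",cv2.resize(i[20:260,200:440,::-1],None,fx=2.5,fy=2.5,interpolation=cv2.INTER_CUBIC))
E
```

```text
tray [[ 0.5403 -0.4207  0.014 ]
 [ 0.4996 -0.494   0.014 ]
 [ 0.3395 -0.4037  0.014 ]
 [ 0.385  -0.328   0.014 ]] [ 0.44109396 -0.41159722  0.014     ]
[np.float64(-30.824042988187074), np.float64(-29.428699403689876)] 0.18090910717752648 0.08390732922254215
tpen [ 0.42467893 -0.43066755  0.0095    ]
pen [ 0.59828982 -0.26119255  0.0725    ] 65.24624760283956
[ 0.54986351 -0.30023667  0.20003471] 9.1167
```

View pics/w3c.png

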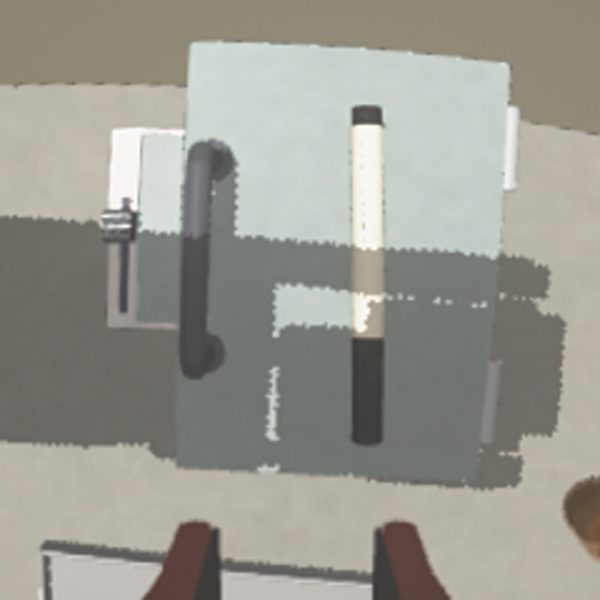

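The crop shows the pen undisturbed at crop column 367, rows 105–443. The tips were too high, so I'll go down to the lid itself.

```bash
python3 - <<'E'
from h import *
o=down(np.radians(-24.4)); m=np.array([.599,-.2625,0])
move_pose(m+[0,0,.12],quat(o))
movel(m+[0,0,.078],v=.15)
f0=np.array(get_ft_force())
print(movel(m+[0,0,.062],v=.02,until_force=5),get_tcp_pos(),np.array(get_ft_force())-f0)
z=get_tcp_pos()[2]
command_gripper(0.0); print("w",get_grip_width()*88,get_finger_force(),np.array(get_ft_force())-f0)
movel(m+[0,0,.14],v=.15); print("w",get_grip_width()*88,get_finger_force(),get_time())
E
```

```text
False [ 0.59906557 -0.26252199  0.06203066] [-0.44582455  1.50563387 -0.38610564]
w 0.48831595256213045 0.0 [ 0.27628236  0.92382244 -0.78728525]
w 0.6612056280309035 0.0 12.3333
```

```bash
python3 - <<'E'
from h import *
o=down(np.radians(-24.4)); m=np.array([.599,-.2625,0])
command_gripper(0.4)
movel(m+[0,0,.07],v=.1)
i,_=shot("scene","pics/s4.png"); j,_=shot("wrist","pics/w4.png")
a=cv2.resize(i[110:260,230:430,::-1],(780,585)); cv2.imwrite("pics/s4c.png",a)
b=cv2.resize(j[0:400,100:540,::-1],(640,582)); cv2.imwrite("pics/w4c.png",b)
print(get_tcp_pos())
E
```

```text
[ 0.59962633 -0.2627694   0.07084613]
```

View pics/s4c.png

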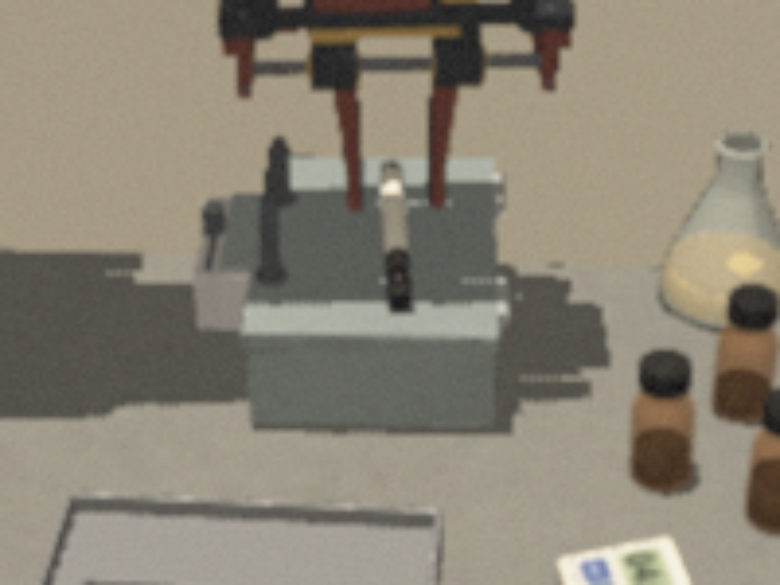

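View pics/w4c.png

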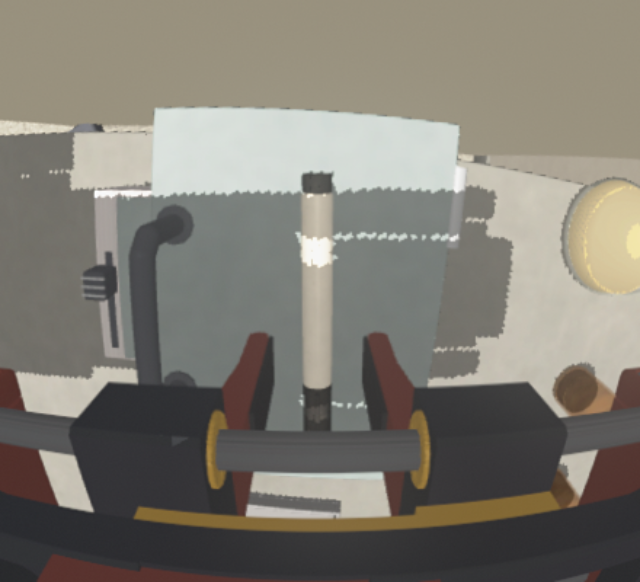

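The scene crop shows both fingertips at rows ~208, centred either side of the pen. The pen spans rows 165–305, so the tips look higher than expected. The wrist crop confirms they are centred. I'll check the tip height by projecting the TCP.

```bash
python3 - <<'E'
from h import *
def proj(n,p):
    c=camera_info(n);q=np.linalg.inv(c["T"])@np.r_[p,1]; K=c["intrinsics"]; return np.array([K[0,2]+K[0,0]*q[0]/-q[2],K[1,2]-K[1,1]*q[1]/-q[2]])
for z in (.06,.07,.08,.09,.1):
    u=proj("scene",[.5996,-.2628,z]); print(z,((u-[230,110])*3.9).round(0))
E=np.array([np.cos(np.radians(65.4)),np.sin(np.radians(65.4))])*.0695
for s in(1,-1,0): print("pen",s,((proj("scene",np.r_[np.array([.599,-.2625])+s*E,.0725])-[230,110])*3.9).round(0))
E
```

```text
0.06 [392. 249.]
0.07 [392. 234.]
0.08 [392. 219.]
0.09 [391. 203.]
0.1 [391. 187.]
pen 1 [387. 166.]
pen -1 [395. 301.]
pen 0 [390. 230.]
```

The open tips sit about 16 mm higher than the nominal TCP. I'll descend until real contact.

```bash
python3 - <<'E'
from h import *
m=np.array([.599,-.2625,0])
movel(m+[0,0,.062],v=.1); wait(.2)
print(movel(m+[0,0,.044],v=.02,until_force=4),get_tcp_pos(),get_time())
z=get_tcp_pos()[2]
movel(m+[0,0,z+.001],v=.02)
command_gripper(0.0); print("w",get_grip_width()*88,get_finger_force(),get_ft_force())
movel(m+[0,0,.12],v=.15); print("w",get_grip_width()*88,get_finger_force(),get_time())
E
```

```text
False [ 0.59911057 -0.26254176  0.04412582] 15.5
w 12.940225717170806 29.999919533729553 [-0.07477439 -0.26188711  0.42260674]
w 13.0344107971598 29.99997854232788 16.875
```

The pen is gripped at 13.0 mm. It sits about 27.5 mm above the nominal TCP. Now I'll place it in the tray.

```bash
python3 - <<'E'
from h import *
t=np.array([.4481,-.3995,0]); o=down(np.radians(-120.1))
move_pose(t+[0,0,.10],quat(o)); print(get_grip_width()*88)
movel(t+[0,0,.005],v=.12); wait(.15)
print(movel(t+[0,0,-.022],v=.02,until_force=2.5),get_tcp_pos())
command_gripper(0.27); print("w",get_grip_width()*88)
movel(t+[0,0,.09],v=.15); wait(.1)
i,ps=shot("wrist","pics/w5.png"); np.save("ps5.npy",np.r_[ps[0],ps[1].as_quat()]); print(get_time())
E
```

```text
12.757480461878174
True [ 0.44793686 -0.3994517  -0.01795971]
w 23.629582417899854
21.6667
```

View pics/w5.png

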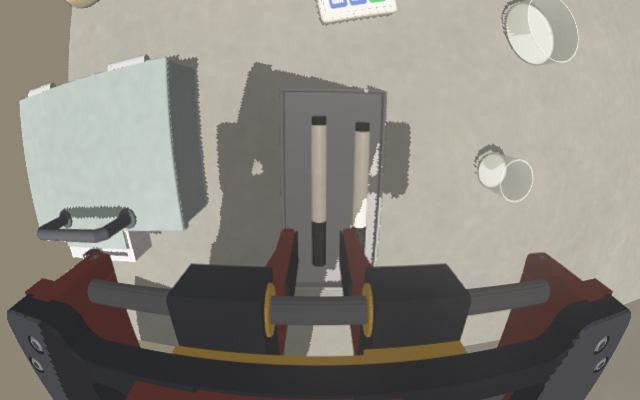

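The new pen lies in the tray at column 319, rows 118–265, parallel to the other pen (column 361), with its cap at the near end. Now the handle grip and the tug.

```bash
cat >> h.py <<'E'
A=np.radians(-27.5); UX=np.array([np.cos(A),np.sin(A),0]); UY=np.array([-UX[1],UX[0],0]); UZ=np.array([0,0,1.])
H=np.array([.5444,-.2264,0]); C=H+.055*UX; ZG=.068
def arc(th):
    "TCP position for the handle at lid angle th, tool held upright"
    dx=-.123*np.cos(th)+.044*np.sin(th)+.123; dz=.123*np.sin(th)+.044*np.cos(th)-.044
    return H+UX*dx+UZ*(ZG+dz)
E
python3 - <<'E'
from h import *
o=down(A)
command_gripper(0.5)
t=get_tcp_pos(); movel([t[0],t[1],.19],v=.25)
move_pose(H+UZ*.16,quat(o))
print("down hit",movel(H+UZ*ZG,v=.1,until_force=8),get_tcp_pos())
command_gripper(0.0); wait(.1); f0=np.array(get_ft_force()); print("w",get_grip_width()*88,get_finger_force(),f0)
hit=movel(arc(.09),v=.03,until_force=14); print("tug stopped",hit,np.array(get_tcp_pos())-arc(0),np.array(get_ft_force())-f0,get_grip_width()*88,get_finger_force(),get_time())
wait(.15); print(np.array(get_ft_force())-f0)
E
```

```text
down hit False [ 0.54489723 -0.22659917  0.06858394]
w 9.28913664886604 29.999678134918213 [-2.59540862  1.19029843  4.59538431]
tug stopped False [ 0.00328973 -0.00177928  0.01071314] [-1.78420189  1.37882554 -5.51944632] 9.198828479125577 30.012043118476868 26.2667
[-2.567155    1.43450012 -5.76274318]
```

The lid came up 11 mm with only about 1 N net pull, so it isn't caught. I'll go on opening.

```bash
python3 - <<'E'
from h import *
for th in np.linspace(.2,1.05,8):
    h=movel(arc(th),v=.12,until_force=25)
    if h: print("hit",th); break
wait(.3)
print(get_ft_force(),get_grip_width()*88,get_finger_force(),np.array(get_tcp_pos())-arc(1.05),np.abs(get_qvel()).max(),get_time())
i,_=shot("scene","pics/s6.png"); cv2.imwrite("pics/s6c.png",cv2.resize(i[60:290,200:460,::-1],(660,584)))
E
```

```text
[-4.479804   -2.88128731  9.30072902] 9.163078036205508 29.995494782924652 [ 0.00083933 -0.00132173  0.00187434] 0.00136275386680064 28.9667
```

View pics/s6c.png

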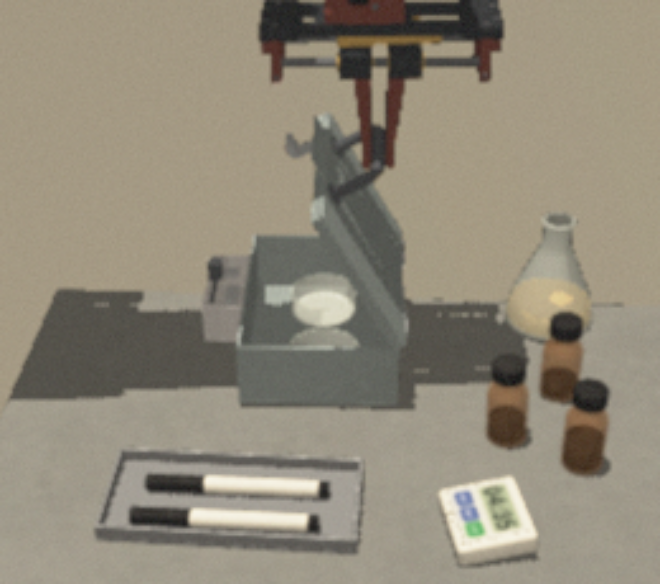

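The scene crop shows the lid held open at about 60° by the handle, at (375,165). Both pens lie parallel in the tray with caps to the near end, and the bystanders haven't moved.

```bash
python3 -c "
from station import *
print(job_done(),get_time())"
```

```text
the job is handed in; nothing more can be done
the job is handed in; nothing more can be done
```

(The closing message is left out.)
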